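# Scan a food tub's label with the cordless scanner

### The arm

A 6-joint arm with a two-finger parallel gripper is mounted at the origin on a cart in front of the work surface, level with it; the furniture and walls round the work are solid. World frame = base frame: x ahead of the robot, y to its left, z up, the work surface at z = 0. Lengths are in m, angles in rad, forces in N, time in s.
With the tool pointing down it reaches from about 0.35 to 0.85 m from the base axis. Payload 8.1 kg.
Tool frame: the origin (TCP) lies between the finger pads; the fingertips stand 11 mm ahead of it and the grasp point (between the pads) lies 8 mm behind it; y points along the fingers, x is the direction in which the jaws open and shut, and the axes are right-handed (so a half turn about y gives the same grasp; the last joint's range is limited). The gripper opens to 93 mm and grips with 3 to 60 N. Pads are 15 mm wide; open, the fingers measure 128 mm over their backs; the gripper's body (75 mm by 188 mm) begins 65 mm behind the grasp point.
Start: joints at [1.157, 0.13, 1.488, -0, 1.523, -0.085], TCP at [0.194, 0.568, 0.23] pointing down, gripper open.
Joint ranges: [-2.96, 2.96], [-0.89, 2.26], [0.02, 2.5], [-1.34, 4.48], [0, 2.73], [-2.66, 2.66]. Speed limits (rad/s): [2.39, 2.39, 2.79, 3.14, 3.14, 3.14].

### API

Orientations are given as a rotation vector (axis times angle).
In Python, from plant import readout, optics, robot gives the robot as it stands.
- The arm moves only by the shell command python3 -m creep 'ROWS' [FORCE]. ROWS is JSON, a list that holds one entry, the list of rows, each a list of 7 numbers: the closure, from 0 (fully open) to 1 (shut), then the shift along the tool's x, y, z in cm, then the turn, a rotation vector about the tool's x, y, z in degrees. In form: [[[grip, x, y, z, wx, wy, wz], ...]]. A call has exactly 8 rows; each row shifts and turns the pose as measured when the row begins, along the tool's axes as they then stand; what a row does not reach is not made up. A row lasts 1/10 s, in which the tool goes at most 50 mm and 8.59 degrees, less where a joint would pass 70% of its speed; a pose out of reach is approached as far as the arm can. A call is refused whole if a number of a shift passes 5 or a number of a turn 8.59, either way. A call with a gripper value outside its range is refused whole. The fingers move at their own pace and stop on an object; FORCE is the grip in N (left out, the last holds). Time passes only in rows, so rows that do not move let the fingers close, or fill a call up. It gives the time, the measured TCP pose, the force and the opening at its end, in the units of the state.
- readout.read_state(): the state, without advancing time (a new reading comes with each control period).
- optics.read_camera(name): name is "scene" or "top" or "wrist"; returns a dict with "frame" (384x512x3 uint8, red, green, blue), "depth" (384x512 float32, m along the optical axis (not along the pixel's ray), 0 where there is no reading), "intrinsics" (3x3 intrinsics, pixels), "dist_coeffs" ([k1, k2, p1, p2, k3] as OpenCV has them; the pictures are not rectified), "R" (3x3) and "t" (3): a world point X has camera coordinates R X + t. Camera axes: x right, y down, z forward; pixel columns grow to the right and rows downward; lengths in m; the calibration is good to about 2 mm. A picture is of the moment at which its call begins.
- robot.close_job(): hands the job in, once; it reports no verdict.
The state is a dict: "t": time; "q": joint angles; "dq": joint speeds; "joint_torque": joint torques, N m; "tool_pos": TCP position; "orientation": TCP orientation; "force": force on the tool from outside, world axes, zero at the start; "wrist_torque": the same for the moment, N m; "opening": finger opening in m.
Only numpy, scipy, OpenCV 4.12 (cv2) and the standard library are available. Lean on these libraries where they do the work, as an engineer would, in place of code of your own. Each camera call takes 0.05 s, during which the arm holds its last target. There are 200 camera calls.

### The job

Book the labelled tub of garlic into stock: pull the cordless bar-code scanner straight up out of its charging cradle, against the spring catch, and bring it across the row of jars to the tub without disturbing anything that stands on the table. Finish while still holding the scanner upright and still, window down, about 2 cm above the middle of the bar-code label on the tub's lid, with the long side of the window lined up with the long side of the label; the scanner must not touch the tub, and must not be put down or let go.

Things in the scene. Friction and masses are not known exactly. Their poses are not given: they have to be found in the camera images.
- scanner: Cordless bar-code scanner, a dark upright stick with orange trim, 0.11 to 0.22 kg, 150 mm tall plus a 7 mm wire eye on top. Origin: centre of its underside, the window; z points up through the handle. Head 28 mm (x) by 46 mm (y), z = 0 to 53 mm, with an orange ring 29.5 by 47.5 mm at z = 45 to 50 mm. Starts fully home in the cradle, axes parallel to the cradle's; orange trigger on its -x face.
- window (a point): Centre of the scanning window in the scanner's underside (dark red, 18 mm along x, 38 mm along y: its long side is the scanner's y). Same point and axes as scanner.
- handle (a point): Good place to grip, on the handle's axis 125 mm above the window, with the scanner's axes. The handle is a straight bar 26 mm (x) by 36 mm (y), from 53 to 150 mm above the window, free on all sides; grip it from above, across y or x.
- cradle: Grey charging cradle, 44 mm tall, on a black foot (102 x 86 x 8 mm), fixed to the table. Origin: at table level under the centre of its well; z up. The well, 30 mm (x) by 49 mm (y), opens upward at z = 44 mm; the scanner stands on its floor at z = 8 mm.
- catch (a joint): Sprung steel roller catch in the cradle's back wall (+x): 0 = sprung out into the notch in the scanner's head; about 0.002 m while the head pushes it back. Drawing the scanner straight up takes about 6 to 12 N (spring 900 N/m, 5.4 N preload) over the first 5 mm; then the notch is free of the roller, and after 36 mm the head is out of the well.
- tub: Clear food tub with a blue lid and garlic in it, 119 mm (x) by 189 mm (y), 62 mm tall, standing firmly on the table; origin at the centre of its underside, z up. (Another blue-lidded tub, farther left, has no label.)
- label (a point): Centre of the white bar-code label on the tub's lid, 60 mm above the table (the lid's rim is at 62 mm), with the tub's axes. The label is 44 mm along x and 72 mm along y: its long side lies along the tub's y, and the black bars stand side by side along y. The scanner's y axis must lie along it, either way round.
- spice_a: Spice jar with a dark cap, 41 mm diameter, 105 mm tall, origin under its centre; one of the row of jars that stands between cradle and tub. Must not be disturbed.
- spice_b: Spice jar with a black cap, 41 mm diameter, 105 mm tall, origin under its centre; in the row. Must not be disturbed.
- orange_bottle: White bottle with an orange cap, 59 mm diameter, 137 mm tall, origin under its centre; in the row. Must not be disturbed.
- cork_jar: Little white corked jar, 43 mm diameter, 75 mm tall, origin under its centre; in the row. Must not be disturbed.

How it is judged:
On the way:
1. the scanner has been drawn out of the cradle: its window is above the mouth of the well, and the fingers hold it (z of window in the frame of cradle above 0.05 m and contact force between the fingers and scanner above 1 N), for 0.1 s.
At the end, for the whole second after the job is handed in: The fingers hold the scanner still, upright within 7 degrees, its window 8 to 35 mm above the label and within 12 mm of the label's middle sideways, the window's long side within 8.6 degrees of the label's long side; it does not touch the tub (horizontal distance between window and label below 0.012 m and z of window in the frame of label between 0.008 and 0.035 m and angle between the y axis of scanner and the y axis of label, either way round below 0.15 rad and angle between scanner's own z axis and vertical below 0.12 rad and linear speed of scanner below 0.02 m/s and angular speed of scanner below 0.15 rad/s and contact force between the fingers and scanner above 1 N and contact force between scanner and tub below 0.05 N); the arm keeps its last pose, push and grip.
It fails at once if the scanner touches the tub, or the arm or gripper knocks it (contact force between scanner and tub above 0.1 N or contact force between any of the arm, the fingers and tub above 1 N).
It fails at once if a jar or the bottle of the row is pushed along by more than 15 mm or tipped (distance of any of spice_a, spice_b, orange_bottle, cork_jar from where it was at the start of the episode above 0.015 m or angle between any of spice_a, spice_b, orange_bottle, cork_jar's own z axis and vertical above 0.3 rad).
It also fails if it takes over 38 s, if anything falls off the work surface, if the arm or the gripper's body presses on something with over 40 N, if the wrist force passes 120 N, or if a joint passes its speed limit or range.

## Working session

There is one attempt and no reset: what is moved stays moved. The work goes in short steps, Python scripts to look and compute and a shell command to move; the robot and the scene stay as the last step left them, time stands still between calls to the robot, and variables do not carry over. Pictures are saved under pics/ and viewed, about 8 in all and at most 12, crops included, and the job is handed in when it is done.

```bash
ls; mkdir -p pics
cat > h.py <<'E'
import numpy as np, cv2
from scipy.spatial.transform import Rotation as Ro
from plant import readout, optics, robot
def cam(n):
    c=optics.read_camera(n); np.savez('last_%s.npz'%n,**{k:np.array(v) for k,v in c.items()}); return c
def load(n): return dict(np.load('last_%s.npz'%n))
def ray(c,uv):
    p=cv2.undistortPoints(np.float64(uv).reshape(-1,1,2),c['intrinsics'],c['dist_coeffs'])[:,0]
    d=np.c_[p,np.ones(len(p))]@c['R']; return -c['R'].T@c['t'],d
def onplane(c,uv,z):
    o,d=ray(c,uv); return o+d*((z-o[2])/d[:,2])[:,None]
def deproj(c,uv):
    uv=np.atleast_2d(uv); o,d=ray(c,uv); z=c['depth'][np.int32(uv[:,1]),np.int32(uv[:,0])]; return o+d*z[:,None]
def cloud(c):
    h,w=c['depth'].shape; v,u=np.mgrid[:h,:w]; return deproj(c,np.c_[u.ravel(),v.ravel()]).reshape(h,w,3)
def save(im,n): cv2.imwrite('pics/'+n,cv2.cvtColor(im,cv2.COLOR_RGB2BGR))
E
python3 - <<'E'
from h import *
a=cam('scene');b=cam('top');c=cam('wrist')
print(readout.read_state())
for k in(a,b,c): print(-k['R'].T@k['t'],k['R'][2],k['intrinsics'][0,0])
save(cv2.resize(np.vstack([np.hstack([a['frame'],b['frame']]),np.hstack([c['frame'],c['frame']*0])]),(800,600)),'p1.png')
E
```

```text
pics
{'t': 0.15, 'q': array([ 1.15657855e+00,  1.31004228e-01,  1.48900049e+00, -4.67391587e-06,
        1.52301921e+00, -8.54209246e-02]), 'dq': array([ 0.00022576, -0.00212713, -0.00413037,  0.00153904,  0.00162577,
       -0.00063059]), 'joint_torque': array([ 9.64145984e-04, -5.60470748e+01, -4.92338383e+01,  7.69074610e-02,
        3.04141757e-02, -5.29808312e-05]), 'tool_pos': array([0.19356584, 0.56747654, 0.22883427]), 'orientation': array([-1.34774939, -0.96275364,  0.96478848]), 'force': array([-0.17456952,  0.03302979,  0.06063345]), 'wrist_torque': array([-0.08487541,  0.00620378, -0.03186937]), 'opening': 0.09305587220832318}
[ 0.12532925 -0.26160578  0.85457979] [ 0.42026554  0.52781897 -0.73809485] 482.40818709482505
[0.44326032 0.26297447 0.9575211 ] [ 0.11237407 -0.02546467 -0.99333963] 448.7221334102139
[0.1310024  0.58903896 0.38335838] [ 0.23095077 -0.08021229 -0.96965341] 321.6531094898851
```

View pics/p1.png

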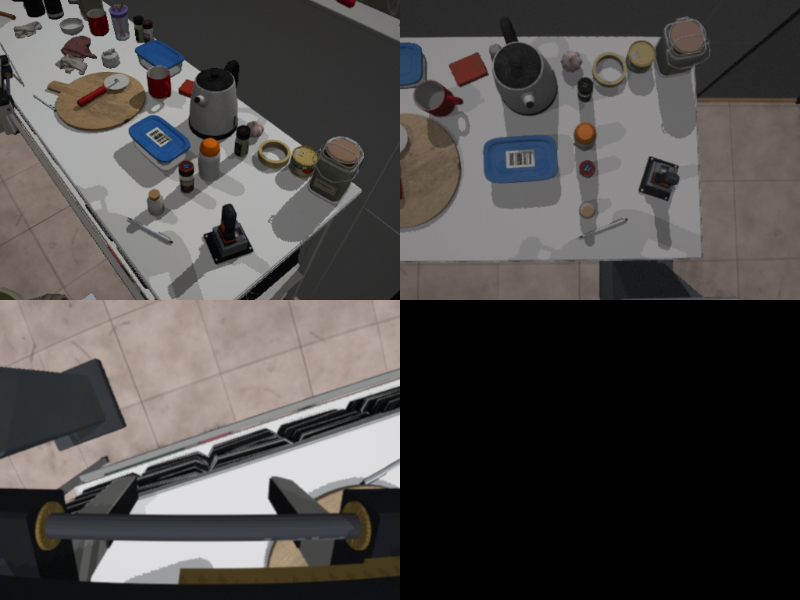

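Scene (top left) and top view (top right): the labelled blue tub sits at about (520,158) of the mosaic, the row of jars runs down x≈587, and the cradle with the scanner is at (660,178). Next I'll zoom in and measure.

Run:
```python
from h import *
a=load('scene');b=load('top')
s=readout.read_state();R=Ro.from_rotvec(s['orientation']).as_matrix();print(R.round(3))
ca=cv2.resize(a['frame'][240:350,240:350],(400,400),interpolation=cv2.INTER_CUBIC)
cb=cv2.resize(b['frame'][185:265,295:375],(400,400),interpolation=cv2.INTER_CUBIC)
save(np.clip(np.hstack([ca,cb])*1.0*2.2,0,255).astype(np.uint8),'p2.png')
for n,c in(('scene',a),('top',b)):
    P=cloud(c); hsv=cv2.cvtColor(c['frame'],cv2.COLOR_RGB2HSV)
    m=cv2.inRange(hsv,(100,120,50),(125,255,255))
    k,l,st,ce=cv2.connectedComponentsWithStats(m)
    for i in range(1,k):
        if st[i,4]>300: 
            q=P[l==i]; print(n,'blue',st[i],np.median(q,0),np.percentile(q[:,2],[5,50,95]))
    # tall things
    if n=='top':
        H=((P[...,2]>0.055)&(P[...,2]<0.3)&(P[...,1]<0.4)).astype(np.uint8)
        k,l,st,ce=cv2.connectedComponentsWithStats(H)
        for i in range(1,k):
            if st[i,4]>30: q=P[l==i]; print('obj',st[i],q.min(0).round(3),q.max(0).round(3),q.mean(0).round(3))
```

```text
[[ 0.323 -0.001 -0.946]
 [ 0.946 -0.001  0.323]
 [-0.001 -1.     0.   ]]
scene blue [ 173   51   63   37 1426] [0.78271234 0.77750216 0.05962616] [0.05573615 0.05962616 0.06436488]
scene blue [ 165  148   78   60 2443] [0.52522249 0.40760719 0.05848528] [0.05476047 0.05848528 0.06347624]
top blue [   0   55   28   54 1381] [0.78601188 0.71758305 0.0612262 ] [0.05731517 0.0612262  0.065716  ]
top blue [ 107  173   94   61 4204] [0.52947207 0.41944257 0.05980866] [0.05610659 0.05980866 0.06487427]
obj [  159     0   353    93 13443] [ 0.752 -0.324  0.055] [0.918 0.4   0.182] [0.877 0.04  0.124]
obj [292  52  36  34 799] [0.777 0.062 0.055] [0.85  0.137 0.064] [0.814 0.1   0.057]
obj [ 152   54   46   87 2792] [0.64  0.334 0.055] [0.794 0.4   0.214] [0.712 0.371 0.158]
obj [227  99  20  27 457] [0.691 0.234 0.056] [0.731 0.273 0.111] [0.707 0.254 0.099]
obj [221 157  31  36 796] [0.553 0.226 0.055] [0.611 0.285 0.141] [0.58  0.256 0.122]
obj [ 164  173   38   59 1986] [0.474 0.326 0.055] [0.591 0.4   0.068] [0.533 0.365 0.06 ]
obj [229 205  21  22 367] [0.482 0.231 0.065] [0.522 0.27  0.111] [0.502 0.251 0.105]
obj [323 220  35  21 533] [0.454 0.038 0.056] [0.494 0.081 0.169] [0.474 0.063 0.126]
obj [231 261  17  17 214] [0.383 0.235 0.055] [0.414 0.266 0.079] [0.399 0.251 0.072]
```

View pics/p2.png

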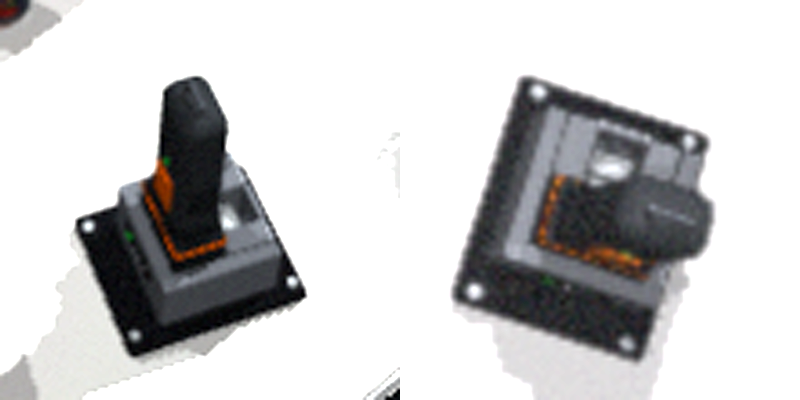

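The left crop (scene) shows the scanner upright with its orange trigger facing the robot, and the silver catch block behind it. In the right crop (top), the foot screws are at (538,92), (690,143), (475,290) and (628,343), so the cradle is turned slightly.

```bash
cat > m.py <<'E'
from h import *
def rect(xy):
    (cx,cy),_,_=r=cv2.minAreaRect(np.float32(xy*1000)); B=cv2.boxPoints(r); e=[B[1]-B[0],B[2]-B[1]]
    L=max(e,key=np.linalg.norm); return np.array([cx,cy]).round(1),[round(float(np.linalg.norm(x)),1) for x in e],round(float(np.degrees(np.arctan2(L[1],L[0]))%180),2)
a=load('scene');b=load('top')
def label(c,z=.06):
    hsv=cv2.cvtColor(c['frame'],cv2.COLOR_RGB2HSV); m=cv2.inRange(hsv,(100,120,50),(125,255,255))
    k,l,st,_=cv2.connectedComponentsWithStats(m); i=max((i for i in range(1,k)),key=lambda i:st[i,4])
    cs,_=cv2.findContours((l==i).astype(np.uint8),cv2.RETR_CCOMP,cv2.CHAIN_APPROX_NONE); cs=sorted(cs,key=len)
    o,h=cs[-1],cs[-2]
    return rect(onplane(c,h.reshape(-1,2),z)[:,:2]),rect(onplane(c,o.reshape(-1,2),z+.002)[:,:2]),np.median(cloud(c)[cv2.fillPoly(np.zeros(l.shape,np.uint8),[h],1)>0][:,2])
if __name__=='__main__':
    for c in(a,b): print('label',*label(c))
    sb=np.array([(538,92),(690,143),(475,290),(628,343)]); ub=np.c_[295+(sb[:,0]-400)/5,185+sb[:,1]/5]
    sa=np.array([(87,226),(135,335),(292,282)]); ua=240+sa/3.636
    print('screws top',onplane(b,ub,.009).round(4).tolist()); print('screws scene',onplane(a,ua,.009).round(4).tolist())
    Q=[]
    for n,c in(('scene',a),('top',b)):
        P=cloud(c).reshape(-1,3); near=(abs(P[:,0]-.48)<.06)&(abs(P[:,1]-.06)<.06)
        q=P[near&(P[:,2]>.08)&(P[:,2]<.152)]; Q.append(q); print(n,len(q),rect(q[:,:2]),'zmax',np.sort(P[near][:,2])[-30::6].round(4))
        t=P[near&(P[:,2]>.152)];print(' top face',len(t),rect(t[:,:2]),t.mean(0))
        hsv=cv2.cvtColor(c['frame'],cv2.COLOR_RGB2HSV).reshape(-1,3); o=near&(hsv[:,0]<20)&(hsv[:,1]>150)&(hsv[:,2]>60)&(abs(P[:,2]-.056)<.008)
        print(' ring',o.sum(),rect(P[o][:,:2]),P[o].mean(0).round(4))
    print('both',rect(np.vstack(Q)[:,:2]))
E
python3 m.py
```

```text
label (array([529.4, 420.9]), [80.5, 50.2], 93.08) (array([527.3, 416.8]), [190.7, 119.4], 93.47) 0.05973401322011446
label (array([530.9, 421.5]), [80.1, 51.3], 92.21) (array([531. , 420.3]), [184.9, 116.2], 93.47) 0.06100286037611802
screws top [[0.5328, 0.0703, 0.009], [0.5105, 0.0055, 0.009], [0.4489, 0.0994, 0.009], [0.426, 0.0348, 0.009]]
screws scene [[0.4457, 0.099, 0.009], [0.4242, 0.0346, 0.009], [0.5085, 0.005, 0.009]]
scene 417 (array([469.4,  54.6]), [27.8, 37.3], 71.92) zmax [0.1591 0.1597 0.1613 0.1632 0.1648]
 top face 225 (array([470.4,  53.6]), [24.1, 35.1], 69.2) [0.46858984 0.05273511 0.156908  ]
 ring 12 (array([459.1,  45.8]), [42.3, 19.6], 109.21) [0.4618 0.038  0.057 ]
top 172 (array([473.8,  56.8]), [27.2, 36.7], 71.13) zmax [0.1606 0.1612 0.1626 0.1651 0.1658]
 top face 247 (array([474.4,  56.2]), [25.1, 35.5], 70.33) [0.47417934 0.05729391 0.15809903]
 ring 5 (array([480.6,  78.4]), [24.9, 1.4], 164.9) [0.4816 0.0779 0.0583]
both (array([471.4,  55.6]), [30.9, 40.6], 71.2)
```

```bash
python3 -m creep '[[[0,-2.4,-0.4,-2.6,0,0,0],[0,-2.4,-0.4,-2.6,0,0,0],[0,-2.4,0,-2.6,0,0,0],[0,-2.4,0,-2.6,0,0,0],[0,-2.4,0,-2.6,0,0,0],[0,-2.4,0,-2.6,0,0,0],[0,-2.4,0,-2.6,0,0,0],[0,-2.4,0,-2.6,0,0,0]]]' 20
```

```text
t: 0.95
tool_pos: [0.3294, 0.3117, 0.2336]
orientation: [-1.346, -0.964, 0.975]
force: [0.8, -0.3, -0.1]
opening: 0.0929
```

```bash
python3 -m creep '[[[0,-2.5,0,-2.75,0,0,0],[0,-2.5,0,-2.75,0,0,0],[0,-2.5,0,-2.75,0,0,0],[0,-2.5,0,-2.75,0,0,0],[0,-2.5,0,-2.75,0,0,0],[0,-2.5,0,-2.75,0,0,0],[0,-2,0,-2.2,0,0,0],[0,-1,0,-1,0,0,0]]]'
cat > g.py <<'E'
from h import *
import sys
def go(target,yaw):
    s=readout.read_state();R=Ro.from_rotvec(s['orientation']).as_matrix()
    print('t',s['t'],'pos',s['tool_pos'].round(4),'cm',(R.T@(np.array(target)-s['tool_pos'])*100).round(2),'tooly',R[:,1].round(3),'yawx',np.degrees(np.arctan2(R[1,0],R[0,0])).round(2),'F',s['force'].round(2),'op',round(float(s['opening']),4))
    y=np.radians(yaw);W=np.c_[[np.cos(y),np.sin(y),0],[0,0,-1],[-np.sin(y),np.cos(y),0]]
    print('turn',np.degrees(Ro.from_matrix(R.T@W).as_rotvec()).round(2),'det',np.linalg.det(W).round())
if __name__=='__main__': go([float(x) for x in sys.argv[1:4]],float(sys.argv[4]))
E
python3 g.py .472 .0555 .125 71
python3 - <<'E'
from h import *
c=cam('wrist'); b=cam('top')
save(np.clip(np.hstack([c['frame'],b['frame'][100:300,200:400].repeat(2,0).repeat(2,1)[:384,:288]])*1.4,0,255).astype(np.uint8),'p3.png')
E
```

```text
t: 1.75
tool_pos: [0.4627, 0.0657, 0.2331]
orientation: [-1.347, -0.963, 0.974]
force: [-1.1, -0.5, -0.8]
opening: 0.0933
t 1.75 pos [0.4627 0.0657 0.2331] cm [-0.6  10.81 -1.23] tooly [-0.004 -0.006 -1.   ] yawx 71.48 F [-1.08 -0.5  -0.76] op 0.0933
turn [-0.12  0.48 -0.4 ] det 1.0
```

View pics/p3.png

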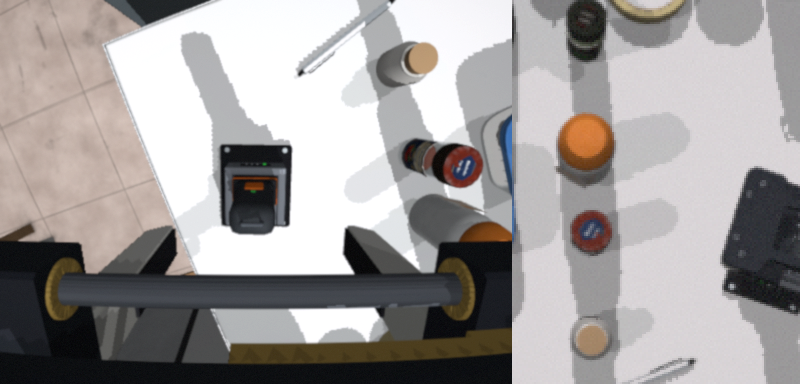

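The wrist view has the scanner top at about (253,205), lying between the fingers in the image, with its front screws at (226,150) and (286,150). I'll use this as a third measurement.

Run:
```python
from m import *
c=load('wrist'); P=cloud(c).reshape(-1,3); near=(abs(P[:,0]-.47)<.05)&(abs(P[:,1]-.055)<.05)
for lo,hi in((.08,.152),(.152,.17)):
    q=P[near&(P[:,2]>lo)&(P[:,2]<hi)];print(len(q),rect(q[:,:2]),q.mean(0).round(4))
hsv=cv2.cvtColor(c['frame'],cv2.COLOR_RGB2HSV).reshape(-1,3); o=near&(hsv[:,0]<20)&(hsv[:,1]>150)&(hsv[:,2]>60)&(abs(P[:,2]-.056)<.006)
print('ring',o.sum(),rect(P[o][:,:2]))
print(onplane(c,[(226,150),(286,150)],.009))
```

```text
874 (array([468.6,  56.6]), [22.7, 36.9], 69.42) [0.4609 0.0601 0.1225]
1234 (array([471. ,  55.5]), [23.4, 34.0], 70.33) [0.4702 0.0561 0.1568]
ring 51 (array([463.3,  64.6]), [21.9, 52.3], 41.71)
[[0.42409098 0.03551088 0.009     ]
 [0.44650001 0.10236653 0.009     ]]
```

```bash
python3 -m creep '[[[0,-0.3,0,-0.6,0,0.25,-0.2],[0,-0.3,0,-0.6,0,0.25,-0.2],[0,0,2,0,0,0,0],[0,0,2,0,0,0,0],[0,0,2,0,0,0,0],[0,0,1,0,0,0,0],[0,0,0.3,0,0,0,0],[0,0,0,0,0,0,0]]]'; python3 g.py .4715 .0555 .125 71
```

```text
t: 2.65
tool_pos: [0.4729, 0.0598, 0.1587]
orientation: [-1.345, -0.965, 0.961]
force: [0.5, -0.7, 0.1]
opening: 0.0933
t 2.65 pos [0.4729 0.0598 0.1587] cm [-0.47  3.37 -0.01] tooly [ 0.     0.003 -1.   ] yawx 71.15 F [ 0.5  -0.69  0.14] op 0.0933
turn [-0.05  0.15  0.18] det 1.0
```

```bash
python3 -m creep '[[[0,-0.3,1,0,0,0,0.1],[0,-0.2,1,0,0,0,0.1],[0,0,1,0,0,0,0],[0,0,0.5,0,0,0,0],[0,0,0,0,0,0,0],[0,0,0,0,0,0,0],[0,0,0,0,0,0,0],[0,0,0,0,0,0,0]]]'; python3 g.py .4715 .0555 .125 71
```

```text
t: 3.45
tool_pos: [0.4729, 0.0548, 0.1233]
orientation: [-1.349, -0.966, 0.962]
force: [-0.8, -0.0, -0.2]
opening: 0.0929
t 3.45 pos [0.4729 0.0548 0.1233] cm [ 0.02 -0.17  0.15] tooly [ 0.003 -0.    -1.   ] yawx 71.16 F [-0.82 -0.   -0.23] op 0.0929
turn [0.16 0.16 0.04] det 1.0
```

```bash
python3 -m creep '[[[0.3,0,0,0.1,0,0,0],[0.5,0,0,0,0,0,0],[1,0,0,0,0,0,0],[1,0,0,0,0,0,0],[1,0,0,0,0,0,0],[1,0,0,0,0,0,0],[1,0,0,0,0,0,0],[1,0,0,0,0,0,0]]]' 40; python3 g.py .4715 .0555 .125 71
```

```text
t: 4.25
tool_pos: [0.4725, 0.0552, 0.1243]
orientation: [-1.35, -0.967, 0.961]
force: [-0.1, 1.2, 0.0]
opening: 0.0358
t 4.25 pos [0.4725 0.0552 0.1243] cm [-0.01 -0.07  0.1 ] tooly [ 0.005 -0.    -1.   ] yawx 71.16 F [-0.07  1.15  0.02] op 0.0358
turn [0.26 0.16 0.07] det 1.0
```

```bash
python3 -m creep '[[[1,0,-0.3,0,0,0,0],[1,0,-0.4,0,0,0,0],[1,0,-0.5,0,0,0,0],[1,0,-0.6,0,0,0,0],[1,0,-0.6,0,0,0,0],[1,0,-0.6,0,0,0,0],[1,0,-0.6,0,0,0,0],[1,0,-0.6,0,0,0,0]]]'; python3 g.py .4725 .0552 .3 71.16
```

```text
t: 5.05
tool_pos: [0.4716, 0.0552, 0.1678]
orientation: [-1.349, -0.966, 0.962]
force: [-0.3, 0.1, -1.4]
opening: 0.036
t 5.05 pos [0.4716 0.0552 0.1678] cm [  0.04 -13.22  -0.13] tooly [ 0.003 -0.    -1.   ] yawx 71.15 F [-0.33  0.11 -1.35] op 0.036
turn [ 0.16 -0.01  0.04] det 1.0
```

```bash
python3 -m creep '[[[1,0,-1,0,0,0,0],[1,0,-2,0,0,0,0],[1,0,-2.5,0,0,0,0],[1,0,-2.5,0,0,0,0],[1,0,-2.5,0,0,0,0],[1,0,-2,0,0,0,0],[1,0,-1,0,0,0,0],[1,0,0,0,0,0,0]]]'; python3 g.py .53 .421 .3 93.3
python3 - <<'E'
from h import *
a=cam('scene'); b=cam('top')
save(np.clip(np.hstack([a['frame'],b['frame'][100:300,200:400].repeat(2,0).repeat(2,1)[:384,:288]])*1.6,0,255).astype(np.uint8),'p4.png')
E
```

```text
t: 5.85
tool_pos: [0.4697, 0.0554, 0.314]
orientation: [-1.349, -0.966, 0.962]
force: [-1.0, -0.1, -1.3]
opening: 0.0357
t 5.85 pos [0.4697 0.0554 0.314 ] cm [36.55  1.41  6.09] tooly [ 0.003 -0.    -1.   ] yawx 71.17 F [-0.97 -0.11 -1.29] op 0.0357
turn [ 1.900e-01 -2.213e+01  2.000e-02] det 1.0
```

View pics/p4.png

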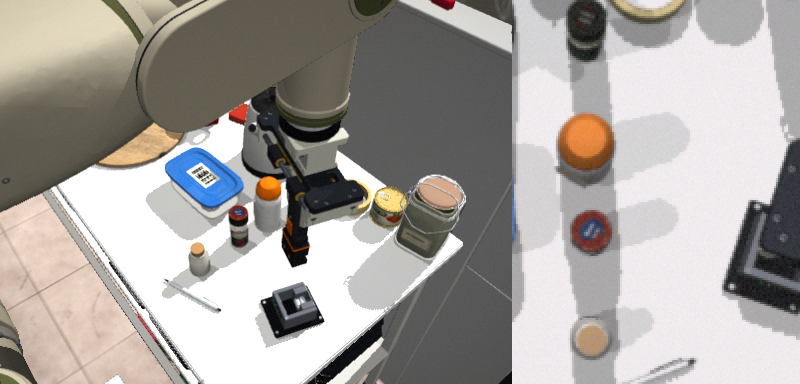

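The scanner is out and hanging upright (orange head at about (293,245)), the cradle is empty at (292,308), and the jars haven't moved. Next I'll carry it across at this height.

```bash
python3 -m creep '[[[1,2,0,0.3,0,0,0],[1,3.5,0,0.6,0,0,0],[1,3.8,0,0.7,0,0,0],[1,3.8,0,0.7,0,0,0],[1,3.8,0,0.7,0,0,0],[1,3.8,0,0.7,0,0,0],[1,3.8,0,0.7,0,0,0],[1,3.5,0,0.6,0,0,0]]]'; python3 g.py .53 .421 .3 93.3
```

```text
t: 6.75
tool_pos: [0.5093, 0.3407, 0.2957]
orientation: [-1.346, -0.94, 0.973]
force: [-0.2, -1.1, -1.2]
opening: 0.0362
t 6.75 pos [0.5093 0.3407 0.2957] cm [ 8.26 -0.53  0.71] tooly [-0.018 -0.009 -1.   ] yawx 70.69 F [-0.23 -1.13 -1.21] op 0.0362
turn [ -0.98 -22.61  -0.64] det 1.0
```

```bash
python3 -m creep '[[[1,3,-0.2,0.2,-0.4,0,-0.3],[1,3,-0.1,0.2,-0.3,0,-0.2],[1,1.8,0,0.2,0,-4,0],[1,0,0,0,0,-5,0],[1,0,0,0,0,-5,0],[1,0,0,0,0,-5,0],[1,0,0,0,0,-3,0],[1,0,0,0,0,0,0]]]'; python3 g.py .53 .421 .25 93.3
```

```text
t: 7.55
tool_pos: [0.5226, 0.4225, 0.2753]
orientation: [-1.168, -1.228, 1.288]
force: [0.0, 0.5, -1.2]
opening: 0.0359
t 7.55 pos [0.5226 0.4225 0.2753] cm [-0.16  2.51 -0.81] tooly [-0.029 -0.02  -0.999] yawx 93.98 F [ 0.01  0.5  -1.22] op 0.0359
turn [-1.75  0.66 -1.05] det 1.0
```

```bash
python3 -m creep '[[[1,-0.1,0,-0.4,-0.8,0.3,-0.5],[1,0,0,-0.4,-0.8,0.3,-0.5],[1,0,0.5,0,0,0,0],[1,0,0.5,0,0,0,0],[1,0,0.5,0,0,0,0],[1,0,0.3,0,0,0,0],[1,0,0,0,0,0,0],[1,0,0,0,0,0,0]]]'; python3 g.py .53 .421 .22 93.3
python3 - <<'E'
from m import *
a=cam('scene');b=cam('top');c=cam('wrist')
save(np.clip(np.hstack([a['frame'],c['frame']])*1.5,0,255).astype(np.uint8)[:,:],'x.png')
im=np.clip(np.hstack([a['frame'][60:300,100:400],c['frame'][60:300,100:400]])*1.5,0,255).astype(np.uint8)
save(cv2.resize(im,(800,320)),'p5.png')
for n,k in(('scene',a),('wrist',c)):
    P=cloud(k).reshape(-1,3);near=(abs(P[:,0]-.53)<.05)&(abs(P[:,1]-.421)<.05)
    hsv=cv2.cvtColor(k['frame'],cv2.COLOR_RGB2HSV).reshape(-1,3); o=near&(hsv[:,0]<20)&(hsv[:,1]>150)&(hsv[:,2]>60)&(P[:,2]>.08)
    if o.sum()>5: print(n,'ring',o.sum(),rect(P[o][:,:2]),P[o].mean(0).round(4),np.percentile(P[o][:,2],[5,50,95]))
    q=P[near&(P[:,2]>.08)&(P[:,2]<.3)]; zz=q[:,2]; print(n,'zmin',np.sort(zz)[:40:8].round(4))
    for lo,hi in((.11,.16),(.16,.2)):
        h=q[(zz>lo)&(zz<hi)]
        if len(h)>20: print(lo,len(h),rect(h[:,:2]))
E
```

```text
t: 8.35
tool_pos: [0.5303, 0.4208, 0.2517]
orientation: [-1.183, -1.243, 1.251]
force: [0.7, -0.7, -0.9]
opening: 0.0358
t 8.35 pos [0.5303 0.4208 0.2517] cm [0.03 3.17 0.01] tooly [-0.004 -0.002 -1.   ] yawx 92.98 F [ 0.75 -0.67 -0.95] op 0.0358
turn [-0.26 -0.32 -0.12] det 1.0
scene ring 55 (array([517.8, 410.6]), [48.5, 21.7], 122.37) [0.5187 0.411  0.2056] [0.18262423 0.21193869 0.2289342 ]
scene zmin [0.1359 0.1375 0.139  0.1411 0.1417]
0.11 172 (array([525.7, 418.4]), [48.4, 28.7], 94.48)
0.16 314 (array([526.8, 417.5]), [46.8, 30.1], 93.46)
wrist ring 677 (array([511.8, 405.5]), [13.3, 71.6], 76.44) [0.5142 0.4173 0.2122] [0.17689117 0.21388367 0.23185823]
wrist zmin [0.1371 0.1375 0.1378 0.1381 0.1384]
0.11 325 (array([514.7, 419.3]), [45.0, 1.1], 93.34)
0.16 1064 (array([525.1, 420. ]), [47.3, 22.6], 92.57)
```

View pics/p5.png

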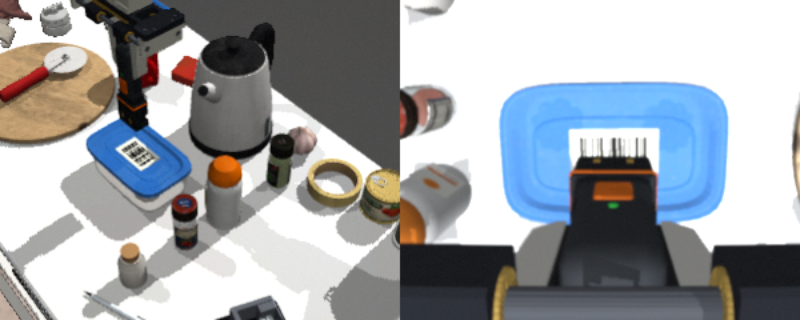

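The scene and wrist views show the scanner upright over the tub, with the orange ring parallel to the label. The label's near edge shows at about (568–659,128) in the wrist crop. I'll compare the label and head within the wrist view.

```bash
python3 - <<'E'
from m import *
c=load('wrist');f=c['frame']; hsv=cv2.cvtColor(f,cv2.COLOR_RGB2HSV)
m=((hsv[...,1]<60)&(hsv[...,2]>110)).astype(np.uint8); m[:150]=0; m[190:]=0; m[:,:205]=0; m[:,310:]=0
k,l,st,_=cv2.connectedComponentsWithStats(m); i=1+st[1:,4].argmax(); print(st[i])
v,u=np.nonzero(l==i); 
for r in range(st[i,1],st[i,1]+14,3):
    q=u[v==r]; 
    if len(q): e=onplane(c,[(q.min()-.5,r),(q.max()+.5,r)],.06); print(r,e[:,:2].round(4).tolist(),'mid',e.mean(0)[:2].round(4),np.degrees(np.arctan2(*(e[1]-e[0])[[1,0]]))%180)
E
python3 -m creep '[[[1,0.05,0.4,-0.05,0,0,0],[1,0.05,0.5,-0.05,0,0,0],[1,0.05,0.5,-0.05,0,0,0],[1,0,0.5,0,0,0,0],[1,0,0.3,0,0,0,0],[1,0,0.1,0,0,0,0],[1,0,0,0,0,0,0],[1,0,0,0,0,0,0]]]'; python3 g.py .5315 .4222 .198 93.3
```

```text
[ 227  157   67   33 1335]
157 [[0.5089, 0.3842], [0.5052, 0.4554]] mid [0.5071 0.4198] 92.96230271842303
160 [[0.5122, 0.3832], [0.5085, 0.4557]] mid [0.5103 0.4194] 92.9611189569271
163 [[0.5155, 0.3833], [0.5117, 0.4559]] mid [0.5136 0.4196] 92.96186034852919
166 [[0.5188, 0.3834], [0.515, 0.4562]] mid [0.5169 0.4198] 92.96260492902903
169 [[0.522, 0.3846], [0.5183, 0.4564]] mid [0.5201 0.4205] 92.96469368656737
t: 9.3
tool_pos: [0.5317, 0.4226, 0.2268]
orientation: [-1.182, -1.243, 1.251]
force: [-0.0, 0.5, -2.2]
opening: 0.0357
t 9.3 pos [0.5317 0.4226 0.2268] cm [-0.03  2.88  0.01] tooly [-0.004 -0.002 -1.   ] yawx 92.99 F [-0.01  0.49 -2.21] op 0.0357
turn [-0.25 -0.31 -0.12] det 1.0
```

```bash
python3 -m creep '[[[1,0,0.4,0,-0.1,-0.15,-0.1],[1,0,0.4,0,-0.1,-0.15,0],[1,0,0.4,0,0,0,0],[1,0,0.4,0,0,0,0],[1,0,0.4,0,0,0,0],[1,0,0.2,0,0,0,0],[1,0,0,0,0,0,0],[1,0,0,0,0,0,0]]]'; python3 g.py .5315 .4222 .198 93.3
python3 - <<'E'
from m import *
a=cam('scene');c=cam('wrist')
for n,k in(('scene',a),('wrist',c)):
    P=cloud(k).reshape(-1,3);near=(abs(P[:,0]-.53)<.05)&(abs(P[:,1]-.421)<.05)
    q=P[near&(P[:,2]>.072)]; zz=q[:,2]; print(n,'zmin',np.sort(zz)[:40:8].round(4))
    h=q[(zz>.1)&(zz<.16)]; print(len(h),rect(h[:,:2]))
E
```

```text
t: 10.1
tool_pos: [0.5317, 0.4226, 0.2029]
orientation: [-1.181, -1.251, 1.252]
force: [-1.2, -0.6, -1.4]
opening: 0.0357
t 10.1 pos [0.5317 0.4226 0.2029] cm [-0.04  0.49  0.02] tooly [-0.001 -0.    -1.   ] yawx 93.31 F [-1.19 -0.56 -1.42] op 0.0357
turn [-0.03  0.01 -0.  ] det 1.0
scene zmin [0.0862 0.0892 0.0907 0.0919 0.0936]
428 (array([527.7, 420. ]), [47.9, 28.5], 95.42)
wrist zmin [0.0871 0.0883 0.0887 0.0891 0.0894]
1418 (array([527. , 421.7]), [47.5, 22.9], 93.51)
```

```bash
python3 -m creep '[[[1,0,0.2,0,0,0,0],[1,0,0.2,0,0,0,0],[1,0,0.1,0,0,0,0],[1,0,0,0,0,0,0],[1,0,0,0,0,0,0],[1,0,0,0,0,0,0],[1,0,0,0,0,0,0],[1,0,0,0,0,0,0]]]'; python3 g.py .5315 .4222 .198 93.3
python3 - <<'E'
from m import *
a=cam('scene');c=cam('wrist')
for n,k in(('scene',a),('wrist',c)):
    P=cloud(k).reshape(-1,3);near=(abs(P[:,0]-.53)<.05)&(abs(P[:,1]-.421)<.05)
    q=P[near&(P[:,2]>.072)]; zz=q[:,2]; print(n,'zmin',np.sort(zz)[:40:8].round(4))
    for lo,hi in((.085,.125),(.135,.165)):
        h=q[(zz>lo)&(zz<hi)]; print(lo,len(h),rect(h[:,:2]))
im=np.hstack([a['frame'][80:280,130:380],c['frame'][100:300,140:390]])*1.6
save(cv2.resize(np.clip(im,0,255).astype(np.uint8),(800,320)),'p6.png')
E
```

```text
t: 11.0
tool_pos: [0.5321, 0.4228, 0.1983]
orientation: [-1.181, -1.252, 1.251]
force: [-0.1, -0.0, -1.4]
opening: 0.0359
t 11.0 pos [0.5321 0.4228 0.1983] cm [-0.06  0.03  0.06] tooly [ 0.001  0.001 -1.   ] yawx 93.31 F [-0.15 -0.05 -1.44] op 0.0359
turn [0.04 0.01 0.04] det 1.0
scene zmin [0.0828 0.084  0.0862 0.0873 0.0881]
0.085 265 (array([520.7, 415.1]), [52.1, 26.5], 126.65)
0.135 190 (array([522. , 415.2]), [47.9, 22.6], 123.12)
wrist zmin [0.0832 0.0836 0.0841 0.0844 0.0849]
0.085 584 (array([517.1, 421.5]), [45.0, 1.1], 93.22)
0.135 726 (array([522.4, 421.1]), [45.1, 13.6], 99.84)
```

View pics/p6.png

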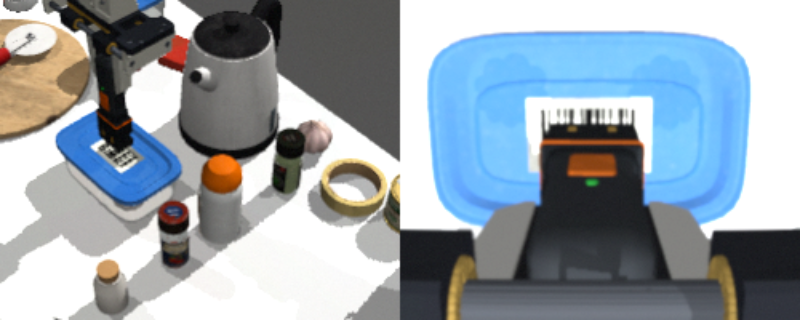

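The final view shows the scanner upright over the label. In the wrist crop the head spans columns 541–642 and the label 525–653, so they are centred and parallel. The jars stand where they were, so I'm handing in.

```bash
python3 -c "
from plant import robot,readout
import numpy as np
print(np.abs(readout.read_state()['dq']).max()); print(robot.close_job())"
```

```text
0.001141831465225056
the job is handed in; nothing more can be done
None
```

I handed the job in at t ≈ 11 s, with the scanner held upright and still above the tub's label. I gripped it across y with 40 N, drew it straight up past the catch, and carried it over the row with the window about 0.18–0.20 m above the table. I then turned it 22° and lowered it over the label.

**Last checks**
- **Height:** the window is about 22 mm above the label, and both the scene and wrist views agree on this.
- **Sideways:** the window is about 3 mm from the label's middle in the wrist view. I could not confirm this in the scene view at the end: the scanner outline there was cut short. About 50 mm higher, the scene view put the scanner 3–4 mm from the label the other way in x, so I took a middle value.
- **Angle:** the scanner's long side is at 93.3°. The label measured 92.2–93.1° and the tub 93.5°, so they match to about 1°.
- **Upright:** the tool is tilted by about 0.1°, and joint speeds were at most 0.001 rad/s.
- **Grip and contact:** the opening is 35.9 mm on the 36 mm handle. The only load on the wrist is about 1.4 N, which is the scanner's weight, so there is no sign of contact with the tub.
- **Jars:** they look undisturbed in the last picture; I judged this by eye and did not measure it.

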